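# Lift a bottle out of a deep well with sprung tongs

### The job

Slide the cover of the two-well block fully clear of the well that holds the small screw-cap bottle, then, with the sprung tongs and without touching the bottle with your hand, grip the bottle by its cap, lift it out and stand it upright in the free end of the spill tray. Put the tongs back upright in their holder, and leave the stoppered bottle in its well and the other things on the bench standing where they are.

Things in the scene. Friction and masses are not known exactly. Their poses are not given: they have to be found in the camera images.
- well_block: Fixed aluminium block, clear front, 88 (its x) x 168 (its y) x 130 mm high; origin: centre of its underside. Two wells open at the top, each 72 x 72 mm, centred at y = +40 and -40 mm; walls 8 mm, well floors 8 mm above the bench, rim 130 mm; guide rails at front and back edges rise to 137 mm. One well holds the small screw-cap bottle, the other the stoppered bottle; which is which varies.
- cover (a joint): White cover plate, 82 (block x) x 80 (block y) x 5 mm, sliding on the block's top along its y, over one well at a time. Value (m) 0: over the well at y = -40 mm, other well fully clear; 0.080 (end stop): over the well at +40 mm. Plate centre is at block y = value - 0.040. Starts half-way, in the way of both wells. Stays where it is left; about 2 N moves it.
- cover_handle (a point): Middle of the steel upright bar on top of the cover: 60 mm along the block's x, 9 mm thick along the block's y, its foot at 136 mm and its top at about 152 mm above the bench; this point is 143.5 mm above the bench. Push the bar sideways.
- bottle: Small amber screw-cap bottle, body 48 mm in diameter, 90 mm tall, about 0.1 kg, the shorter of the two bottles in the block; origin at the centre of its underside, z up.
- bottle_cap (a point): Point on the axis of the small bottle in its cap, 84 mm above its underside. The cap is 33 mm in diameter and reaches from 72 to 90 mm above the underside; the sloping shoulder is in the way of the jaws below about 76 mm.
- other_bottle: Stoppered bottle in the other well, 49 mm in diameter, 98 mm tall, with a disc-shaped stopper 38 mm across instead of a screw cap; origin at the centre of its underside. Must stay in its well.
- tongs: Sprung parallel tongs, 138 mm tall, 0.12 kg, upright in the holder: two flat steel legs, 22 mm wide (tongs x), 4 mm thick, facing each other along tongs y; squeezed, they slide together, staying parallel. Origin: at the legs' lower ends, midway between the open legs, z up; the -y leg is fixed to this frame. Jaw pads at 0 to 14 mm height, 46 mm apart when open; 58 mm over the open legs.
- tongs_grip (a point): Grip point of the tongs, 110 mm above the legs' lower ends, midway between the open legs, with the tongs' axes. Hold here from above, fingers on the outer black pads (22 mm wide, 44 mm tall, centred at this height; 61 mm over both when open). The tongs end 28 mm above this point.
- tongs_jaw (a joint): How far the sprung jaw is squeezed in (m): 0 open (jaw pads 46 mm apart), 0.020 shut (26 mm apart), about 0.0125 when gripping the cap. The spring pushes open with 5 N at 0, rising to 9 N at 0.020, so harder holding closes the tongs unless the fingers stop at a set opening; a squeeze of 20 to 30 N grips the cap well.
- holder: Fixed grey open-topped holder for the tongs, mouth 88 mm (its x) by 40 mm (its y), rim 88 mm above the bench, inner floor 20 mm above the bench; origin at the centre of its underside. The tongs stand in it with their y along the holder's x.
- tray: Fixed white spill tray, 200 mm (its x) by 110 mm (its y), rim 20 mm high, walls 4 mm, inner floor 4 mm above the bench; origin at the centre of its underside. A larger amber bottle stands in the +x end, the -x end is free (set down about 50 mm from the middle towards -x). Over the bench to the right (y below -0.38 m) a wall cabinet hangs 0.65 m up.
- tray_bottle: Amber screw-cap bottle 60 mm in diameter, 115 mm tall, standing in the +x end of the tray; origin at the centre of its underside. Leave it.
- tall_bottle: Loose tall amber bottle, 64 mm in diameter, 172 mm tall, standing to the left or right of the block; origin at the centre of its underside. Leave it standing.
- beaker: Loose glass beaker, 75 mm in diameter, 95 mm tall, on the other side of the block; origin at the centre of its underside. Leave it standing.
Not all that is in view belongs to the job. Of the things shaped like the well_block, the aluminium one is meant.

How it is judged:
By the outcome, as a careful person would: the job done as asked, in the order asked, and still so for the second after the job is handed in, with the robot touching nothing.
It also fails if it takes over 69 s, if anything falls off the work surface, if the arm or the gripper's body presses on something with over 40 N, if the wrist force passes 120 N, or if a joint passes its speed limit or range.

### The arm

A 7-joint arm with a two-finger parallel gripper is mounted at the origin on a cart in front of the work surface, level with it; the furniture and walls round the work are solid. World frame = base frame: x ahead of the robot, y to its left, z up, the work surface at z = 0. Lengths are in m, angles in rad, forces in N, time in s.
With the tool pointing down it reaches from about 0.375 to 0.925 m from the base axis. Payload 3.1 kg.
Tool frame: the origin (TCP) lies between the finger pads; the fingertips stand 19 mm ahead of it and the grasp point (between the pads) is the TCP; z points along the fingers, y is the line along which they close (so a half turn about z gives the same grasp; the last joint's range is limited). The gripper opens to 85 mm and grips with 20 to 120 N. Pads are 22 mm wide; open, the fingers measure 114 mm over their backs; the gripper's body (76 mm by 85 mm) begins 54 mm behind the grasp point. The pads swing forward as they close: fully open they stand 13 mm farther back than shut.
Start: joints at [-1.398, 0.383, 0.044, 1.598, -0.018, 1.161, -0.05], TCP at [0.174, 0.626, 0.25] pointing down, gripper open.
Joint ranges: [-2.61, 2.61], [-0.41, 2.15], [-1.48, 1.57], [0, 2.5], [-1.57, 4.71], [0.05, 1.97], [-2.85, 2.85]. Speed limits (rad/s): [2.79, 2.79, 3.14, 3.14, 3.14, 3.14, 3.14].

### API

Orientations are given as a unit quaternion [x, y, z, w].
In Python, from bench import move_ptp, movel, move_j, move_gripper, pause, inverse_kinematics, read_camera, camera_params, MotionError, sign_off, look_for, tip_of, read_time_s, read_qpos, read_joint_vel, read_effort, read_eef_pos, read_tcp_rot, read_ft_force, read_ft_torque, read_finger_gap, read_grasp_force gives the robot as it stands. Calls block until the motion is done:
- move_ptp(position, orientation): joint-space move of the TCP to a pose.
- movel(position, orientation=None, speed=0.15): straight line of the TCP; orientation=None keeps the orientation; speed is the mean speed in m/s.
- move_j(angles): joint-space move.
- move_gripper(opening, effort=None): finger opening in m; effort is the grip in N (None keeps the last); returns when the fingers have stopped.
- pause(seconds).
- inverse_kinematics(position, orientation): joint angles nearest the present ones, or None.
- read_camera(name): name is "side" or "top"; returns the picture (400x640x3 uint8, red, green, blue); there is no depth.
- camera_params(name): a dict with "K" (3x3 intrinsics, pixels), "camera_from_world" (4x4, takes a point from world to camera coordinates). Camera axes: x right, y down, z forward; pixel columns grow to the right and rows downward; lengths in m; the calibration is good to about 2 mm. A picture is of the moment at which its call begins. camera_params takes no time and is no camera call.
A pose or a line that the arm cannot do raises MotionError and nothing moves.
- sign_off(): hands the job in; it is judged then, once.
Trained networks look in the newest picture that a camera, given by its name, has taken for a name from the list of things; names that differ only in an ending like _2 or _b are one class to them, and where a whole thing is asked for, a point or a joint stands for the part that bears it (a point fixed in the world has none). Each returns a list of dicts, best first, with "confidence" (0 to 1); they miss things now and then, are a little off and sometimes report something else, mostly with a low value. They report only what shows in the picture. A call takes as long as a camera call. They do not tell look-alikes from the thing itself.
- look_for(camera, name): "at" ([column, row] in pixels, amid what is visible of it).
- tip_of(camera, name): "at" ([column, row] in pixels: a listed point, or the origin of a listed thing).
Readings, each from a call of its own:
- read_time_s(): time.
- read_qpos(): joint angles.
- read_joint_vel(): joint speeds.
- read_effort(): joint torques, N m.
- read_eef_pos(): TCP position.
- read_tcp_rot(): TCP orientation.
- read_ft_force(): force on the tool from outside, world axes, zero at the start.
- read_ft_torque(): the same for the moment, N m.
- read_finger_gap(): finger opening in m.
- read_grasp_force(): force on a finger pad.
Only numpy, scipy, OpenCV 4.12 (cv2) and the standard library are available. Lean on these libraries where they do the work, as an engineer would, in place of code of your own. Each camera call takes 0.05 s, during which the arm holds its last target. There are 200 camera calls.

## Working session

There is one attempt and no reset: what is moved stays moved. The work goes in short steps, each a Python script; the robot and the scene stay as the last script left them, time stands still between calls to the robot, and variables do not carry over. Pictures are saved under pics/ and viewed, at most 10 in all, crops included, and the job is handed in when it is done.

```bash
mkdir -p pics
cat > h.py <<'E'
import numpy as np,cv2
from bench import *
def save(cam,fn):
    im=read_camera(cam); cv2.imwrite('pics/'+fn,im[:,:,::-1]); return im
def ray(cam,uv):
    p=camera_params(cam);K=np.array(p["K"]);T=np.array(p["camera_from_world"])
    R=T[:3,:3];c=-R.T@T[:3,3];d=R.T@np.linalg.inv(K)@np.array([uv[0],uv[1],1.]);return c,d
def atz(cam,uv,z):
    c,d=ray(cam,uv);return c+d*(z-c[2])/d[2]
def tri(a,b):
    (c1,d1),(c2,d2)=a,b;d1=d1/np.linalg.norm(d1);d2=d2/np.linalg.norm(d2)
    s=np.linalg.lstsq(np.c_[d1,-d2],c2-c1,rcond=None)[0];p,q=c1+s[0]*d1,c2+s[1]*d2
    return (p+q)/2,np.linalg.norm(p-q)
def proj(cam,P):
    p=camera_params(cam);T=np.array(p["camera_from_world"]);q=np.array(p["K"])@(T[:3,:3]@np.array(P)+T[:3,3]);return q[:2]/q[2]
E
python3 - <<'E'
from h import *
np.set_printoptions(precision=3,suppress=True)
for c in("side","top"):
    save(c,c+'0.png');print(c,ray(c,(320,200)))
    for n in "well_block cover cover_handle bottle bottle_cap other_bottle tongs tongs_grip holder tray tray_bottle tall_bottle beaker".split():
        print(n,[(np.round(d["at"],1).tolist(),round(d["confidence"],2)) for d in tip_of(c,n)][:4])
E
```

```text
side (array([0.325, 1.266, 0.824]), array([ 0.171, -0.821, -0.544]))
well_block [([289.4, 306.8], 0.64), ([305.1, 204.8], 0.6)]Traceback (most recent call last):
  File "<stdin>", line 6, in <module>
ValueError: it knows: beaker, bottle, bottle_cap, cover_handle, holder, other_bottle, tall_bottle, tongs, tongs_grip, tray, tray_bottle, well_block
```

Run:
```python
from h import *
np.set_printoptions(precision=3,suppress=True)
Z=dict(cover_handle=.1435,bottle=.008,bottle_cap=.092,other_bottle=.008,tongs=.02,tongs_grip=.13,tray_bottle=.004)
for c in("side","top"):
    save(c,c+'0.png');print(c,ray(c,(320,200)))
    for n in "well_block cover_handle bottle bottle_cap other_bottle tongs tongs_grip holder tray tray_bottle tall_bottle beaker".split():
        print(n,[(np.round(d["at"],1).tolist(),round(d["confidence"],2),atz(c,d["at"],Z.get(n,0))[:2].round(3).tolist()) for d in tip_of(c,n)][:4])
a=cv2.imread('pics/side0.png');b=cv2.imread('pics/top0.png')
```

```text
side (array([0.325, 1.266, 0.824]), array([ 0.171, -0.821, -0.544]))
well_block [([302.0, 205.0], 0.68, [0.642, 0.072]), ([288.9, 308.4], 0.64, [0.548, 0.561])]
cover_handle [([303.6, 170.8], 0.66, [0.637, 0.068]), ([291.5, 255.7], 0.63, [0.553, 0.514])]
bottle [([351.6, 171.0], 0.73, [0.501, -0.221])]
bottle_cap [([344.9, 171.2], 0.2, [0.508, -0.06])]
other_bottle []
tongs []
tongs_grip [([311.4, 263.1], 0.58, [0.5, 0.514]), ([313.9, 226.7], 0.56, [0.529, 0.361])]
holder [([313.4, 263.3], 0.65, [0.526, 0.373])]
tray [([353.1, 169.9], 0.58, [0.498, -0.247])]
tray_bottle [([344.2, 171.2], 0.5, [0.533, -0.219])]
tall_bottle [([327.1, 237.3], 0.92, [0.512, 0.238]), ([314.1, 229.4], 0.25, [0.564, 0.206])]
beaker [([342.7, 182.7], 0.86, [0.523, -0.128])]
top (array([0.431, 0.132, 1.091]), array([ 0.131, -0.021, -0.991]))
well_block [([335.6, 183.8], 0.7, [0.626, 0.062]), ([171.5, 209.3], 0.67, [0.543, 0.555])]
cover_handle [([337.0, 174.3], 0.72, [0.626, 0.068]), ([160.6, 207.5], 0.7, [0.533, 0.528])]
bottle [([346.3, 183.4], 0.61, [0.626, 0.031])]
bottle_cap [([348.3, 180.5], 0.46, [0.619, 0.033])]
other_bottle [([320.6, 179.7], 0.65, [0.636, 0.108]), ([235.3, 217.1], 0.15, [0.521, 0.361])]
tongs [([230.9, 217.8], 0.74, [0.518, 0.371])]
tongs_grip [([222.9, 212.7], 0.51, [0.522, 0.368])]
holder [([233.5, 218.1], 0.77, [0.518, 0.368]), ([316.9, 180.1], 0.36, [0.637, 0.119])]
tray [([437.0, 228.1], 0.94, [0.495, -0.24])]
tray_bottle [([434.5, 213.6], 0.94, [0.538, -0.233])]
tall_bottle [([275.1, 219.0], 0.96, [0.517, 0.243]), ([339.0, 171.7], 0.66, [0.663, 0.052])]
beaker [([393.4, 221.4], 0.75, [0.514, -0.111]), ([332.9, 183.3], 0.68, [0.627, 0.071])]
```

View pics/side0.png

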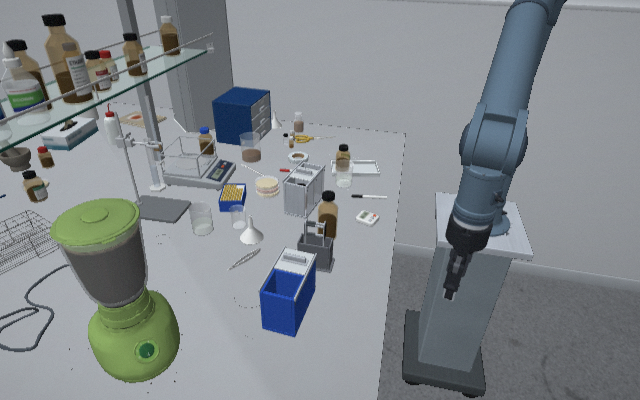

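View pics/top0.png

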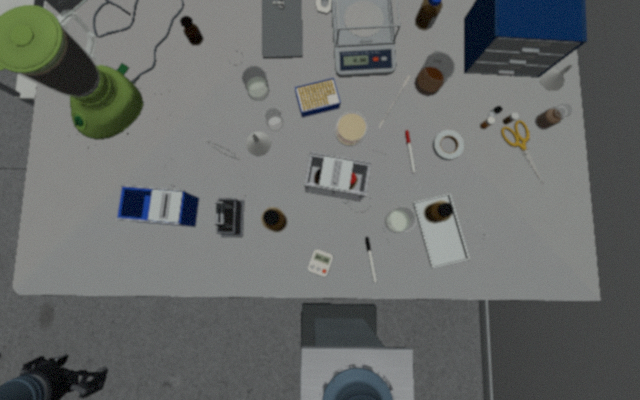

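The side picture shows the aluminium block at (303,190) and a blue one at (288,290). The top picture shows the same two at (337,176) and (160,207). The aluminium one at (337,176) fits the description, so I'm enlarging it along with the holder to confirm.

Run:
```python
import cv2,numpy as np
b=cv2.imread('pics/top0.png');a=cv2.imread('pics/side0.png')
r=lambda im,x,y,w,h,s:cv2.resize(im[y:y+h,x:x+w],(w*s,h*s),interpolation=cv2.INTER_CUBIC)
A=r(b,295,145,80,60,5);B=r(a,270,155,80,60,5);C=r(b,200,180,80,60,5);D=r(b,405,180,80,90,5)[:300+150];D=cv2.resize(D,(400,300)) if 0 else r(b,400,185,80,60,5)
cv2.imwrite('pics/c1.png',np.vstack([np.hstack([A,B]),np.hstack([C,D])]))
```

```text
(no output)
```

View pics/c1.png

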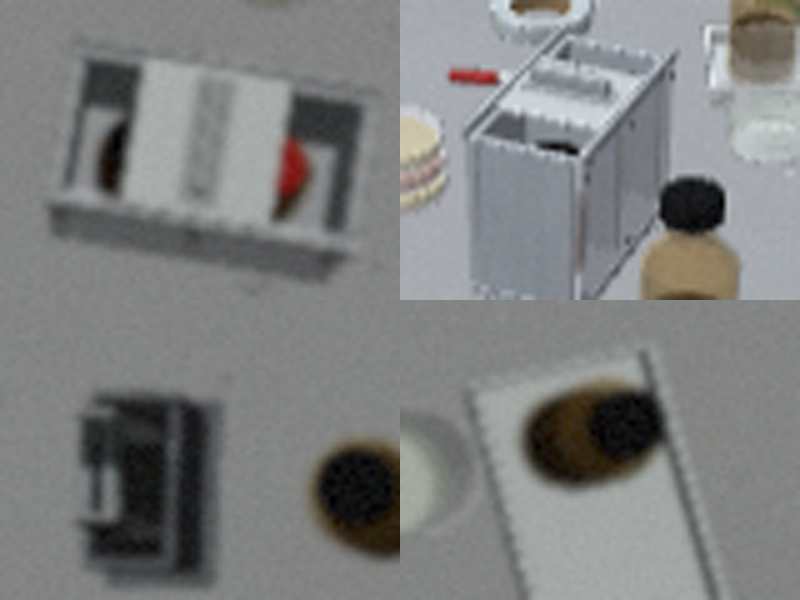

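The aluminium block is confirmed. It has a black top in the left well (319,179) and a red top in the right well (353,178), both half covered. The networks call the right one "bottle" and the left one "other_bottle". I'll check that once the cover has moved.

```bash
cat >> h.py <<'E'
from scipy.optimize import least_squares
def rect(lx,ly,z): return np.array([[lx/2,ly/2,z],[lx/2,-ly/2,z],[-lx/2,-ly/2,z],[-lx/2,ly/2,z]])
def place(p,L):
    c,s=np.cos(p[2]),np.sin(p[2]);L=np.atleast_2d(L);return np.c_[p[0]+c*L[:,0]-s*L[:,1],p[1]+s*L[:,0]+c*L[:,1],L[:,2]]
def fit(obs,p0):
    f=lambda p:np.concatenate([proj(c,place(p,l)[0])-np.array(u) for c,l,u in obs])
    r=least_squares(f,p0,loss='soft_l1');return r.x,r.fun.round(1)
E
python3 - <<'E'
from h import *
np.set_printoptions(precision=3,suppress=True)
b=rect(.088,.168,.137)
# image up=+x, left=+y ; order (+,+),(+,-),(-,-),(-,+)
P,f=fit([("top",l,u) for l,u in zip(b,[(311,154),(370.6,165),(366,194),(306,186)])],[.63,.07,0]);print('block',P,f)
t=rect(.2,.11,.02)
T,f=fit([("top",l,u) for l,u in zip(t,[(414,200),(450,195),(468,259),(432,267)])],[.5,-.24,0.]);print('tray',T,f)
print('handle',tri(ray("side",(303.6,170.8)),ray("top",(337,174.3))))
print('tongsgrip',[tri(ray("side",u),ray("top",(222.9,212.7))) for u in((311.4,263.1),(313.9,226.7))])
A=cv2.imread('pics/top0.png');S=cv2.imread('pics/side0.png')
def crop(im,cam,x,y,w,h,s,polys):
    o=cv2.resize(im[y:y+h,x:x+w],(w*s,h*s),interpolation=cv2.INTER_CUBIC)
    for q in polys:
        u=np.array([proj(cam,v) for v in q]);u=((u-[x,y]+.5)*s).astype(int);cv2.polylines(o,[u],True,(0,255,0),1)
    return o
bl=[place(P,b),place(P,rect(.088,.168,0))]; tr=[place(T,t),place(T,rect(.2,.11,0))]
H=[.518,.368,0]
o=np.vstack([np.hstack([crop(A,"top",300,148,80,60,5,bl),crop(A,"top",405,188,80,60,5,tr)]),np.hstack([crop(A,"top",205,190,50,50,6,[]),np.zeros((300,20,3),np.uint8),crop(S,"side",290,215,48,60,5,[]),crop(S,"side",278,160,48,60,5,bl)])])
print(o.shape);cv2.imwrite('pics/c2.png',o)
E
```

```text
block [ 0.625  0.064 -0.156] [-1.1 -0.1  1.4 -0.9  1.2  2.2 -1.6 -0.2]
tray [ 0.49  -0.245  0.225] [ 0.1  0.3  0.1 -2.5  0.3  0.2 -0.5  0.4]
handle (array([0.631, 0.069, 0.143]), np.float64(0.010742376803519822))
tongsgrip [(array([0.53 , 0.395, 0.02 ]), np.float64(0.005051331991196817)), (array([0.525, 0.367, 0.135]), np.float64(0.006365927521427524))]
(600, 800, 3)
```

View pics/c2.png

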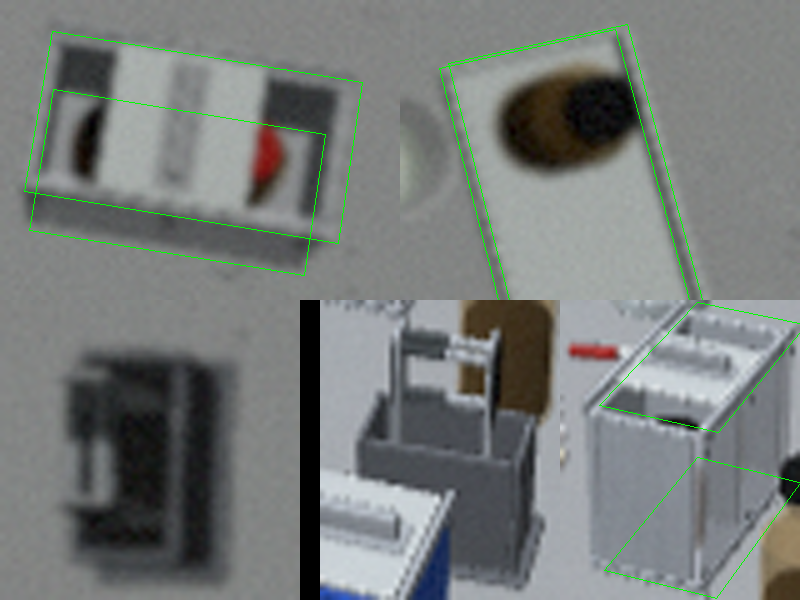

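The side overlay shows the block fit 2–3 px off, so I'm refitting with corners from both cameras. The tongs stand in the holder with leg tops at about (305,220) and (324,221.5) in the side picture.

Run:
```python
from h import *
np.set_printoptions(precision=4,suppress=True)
b=rect(.088,.168,.137);g=rect(.088,.168,0)
t=lambda x,y:(300+x/5-.5,148+y/5-.5); s=lambda x,y:(278+(x-560)/5-.5,160+(y-300)/5-.5)
obs=[("top",b[0],t(55,35)),("top",b[1],t(348,88)),("top",b[2],t(330,235)),("top",b[3],t(28,195)),("top",g[3],t(35,228)),("top",g[2],t(305,270)),
("side",b[0],s(590,410)),("side",b[3],s(700,432)),("side",b[2],s(797,322)),("side",g[3],s(695,585)),("side",g[0],s(597,562))]
P,f=fit(obs,[.63,.07,-.15]);print('block',P,f)
hd=[("top",[0,0,.1435],(337,174.3)),("side",[0,0,.1435],(303.6,170.8))];print(fit(hd,P))
tt=lambda x,y:(205+x/6-.5,190+(y-300)/6-.5); ss=lambda x,y:(290+(x-320)/5-.5,215+(y-300)/5-.5)
# tongs: model axis 'x' here = leg spread, +x leg is image-up in top, image-left in side
L=[[.027,0,.158],[-.027,0,.158]]
T,f=fit([("top",L[0],tt(83,378)),("top",L[1],tt(83,507)),("side",L[0],ss(398,328)),("side",L[1],ss(493,335))],[.52,.367,0]);print('tongs',T,f)
m=rect(.088,.04,.088)
H,f=fit([("top",l,tt(*u)) for l,u in zip(m,[(85,357),(180,360),(180,560),(85,558)])],[.52,.367,0]);print('holder top',H,f)
sm=[(368,393),(None),(525,460),(360,440)]
m2=rect(.094,.046,.088)
H2,f=fit([("side",m2[0],ss(358,437)),("side",m2[3],ss(517,463)),("side",m2[2],ss(535,415)),("side",m2[1],ss(385,388))]+[("top",l,tt(*u)) for l,u in zip(m,[(85,357),(180,360),(180,560),(85,558)])],H);print('holder both',H2,f)
```

```text
block [ 0.6292  0.064  -0.1575] [-0.5 -2.   2.9 -2.4  1.6  0.4 -0.7 -2.1 -1.2 -0.8 -0.2 -0.   0.9 -1.
  2.6 -0.   1.1  0.5  3.3  2.6  0.4  1.5]
(array([ 0.6284,  0.0681, -0.1575]), array([-0.1, -1. ,  2.3,  0.3]))
tongs [0.5212 0.3727 0.0568] [ 0.  -1.   0.3 -1.6  1.4  0.4  1.2  1.2]
holder top [0.5173 0.3679 0.0322] [ 0.9  1.2 -0.5  0.4 -0.8 -1.1  0.5 -0.4]
holder both [0.5204 0.3677 0.0109] [ 1.6  0.5  1.5  0.2  0.8  0.1  0.   0.8  1.3 -0.1 -0.  -0.6 -1.  -2.
  0.3 -1.7]
```

```bash
cat >> h.py <<'E'
from scipy.spatial.transform import Rotation as Ro
def down(a):
    "tool down, closing line along world angle a; picks the half turn with less wrist turn"
    z=np.array([0,0,-1.]);best=None
    for k in(0,np.pi):
        y=np.array([np.cos(a+k),np.sin(a+k),0]);q=Ro.from_matrix(np.c_[np.cross(y,z),y,z]).as_quat()
        d=(Ro.from_quat(read_tcp_rot()).inv()*Ro.from_quat(q)).magnitude()
        if best is None or d<best[0]: best=(d,q)
    return best[1]
BL=np.array([.629,.066,-.1575])
def st(): print('t',round(read_time_s(),2),'p',np.round(read_eef_pos(),4),'F',np.round(read_ft_force(),1),'gap',round(read_finger_gap(),4),'g',round(read_grasp_force(),1))
E
python3 - <<'E'
from h import *
st();print(Ro.from_quat(read_tcp_rot()).as_matrix().round(2).tolist())
q=down(BL[2])
w=lambda y,z:place(BL,[0,y,z])[0]
move_gripper(0.0)
move_ptp(w(-.034,.28),q);st()
movel(w(-.034,.160),speed=.15);st()
for y in(-.018,0.,.012,.018,.022,.0245):
    movel(w(y,.160),speed=.06);F=np.array(read_ft_force());fy=F[:2]@[np.sin(.1575),np.cos(.1575)];print(y,fy.round(1),F.round(1))
    if abs(fy)>12:break
st()
movel(w(y-.012,.160),speed=.1);movel(w(y-.012,.3),speed=.3)
for c in("top","side"):
    save(c,c+'1.png')
    for n in("cover_handle","bottle","bottle_cap","other_bottle"):
        print(c,n,[(np.round(d["at"],1).tolist(),round(d["confidence"],2)) for d in tip_of(c,n)][:3])
E
```

```text
t 1.4 p [0.1738 0.6263 0.2503] F [ 0.2 -0.2  0.5] gap 0.0854 g 0.0
[[-0.96, 0.27, -0.0], [0.27, 0.96, -0.0], [0.0, -0.0, -1.0]]
t 4.8 p [0.6236 0.0344 0.2797] F [-0.2 -0.   0.6] gap -0.0001 g 0.0
t 5.75 p [0.6246 0.0323 0.161 ] F [0.6 0.4 0.4] gap -0.0 g 0.0
-0.018 -1.0 [-0.1 -1.   0.4]
0.0 -0.7 [-0.1 -0.6 -1.1]
0.012 -0.6 [-0.9 -0.5  0.2]
0.018 0.0 [-0.   0.   0.5]
0.022 -0.5 [-0.1 -0.5 -0.4]
0.0245 -2.4 [-1.4 -2.2  0.4]
t 7.72 p [0.6327 0.0894 0.16  ] F [-1.4 -2.2  0.4] gap 0.0001 g 1.1
top cover_handle [([327.6, 170.5], 0.78), ([162.3, 204.5], 0.75)]
top bottle [([235.3, 217.7], 0.17)]
top bottle_cap []
top other_bottle []
side cover_handle [([299.2, 176.9], 0.77), ([293.7, 257.5], 0.66)]
side bottle []
side bottle_cap []
side other_bottle []
```

Run:
```python
from h import *
w=lambda y,z:place(BL,[0,y,z])[0]
print(fit([("top",[0,0,.1435],(327.6,170.5)),("side",[0,0,.1435],(299.2,176.9))],BL))
movel(w(.010,.3),speed=.3);movel(w(.010,.160),speed=.2)
y=.024;movel(w(y,.160),speed=.08)
while y<.048:
    y+=.003;movel(w(y,.160),speed=.06);F=np.array(read_ft_force());fy=F[:2]@[np.sin(.1575),np.cos(.1575)];print(round(y,4),fy.round(1))
    if fy<-8:break
st()
movel(w(y-.012,.160),speed=.1);movel(w(y-.012,.3),speed=.3)
# go over the tongs, fingers opened
q=down(.03);move_gripper(.085);move_ptp([.521,.370,.32],q);st()
for c in("top","side"):
    save(c,c+'2.png')
    for n in("cover_handle","bottle","bottle_cap","other_bottle"):
        print(c,n,[(np.round(d["at"],1).tolist(),round(d["confidence"],2)) for d in tip_of(c,n)][:3])
A=cv2.imread('pics/top2.png');S=cv2.imread('pics/side2.png')
r=lambda im,x,y,w,h,s:cv2.resize(im[y:y+h,x:x+w],(w*s,h*s),interpolation=cv2.INTER_CUBIC)
cv2.imwrite('pics/c3.png',np.hstack([r(A,298,146,80,60,5),r(S,260,150,80,60,5)]))
```

```text
(array([ 0.63765266,  0.09443114, -0.1575    ]), array([-0.6, -0.7,  2.2, -2.6]))
0.027 -6.3
0.03 -9.5
t 11.03 p [0.6344 0.0894 0.1617] F [-1.5 -9.4  6. ] gap 0.0002 g 4.6
t 13.87 p [0.5225 0.3672 0.3201] F [ 0.7 -0.8 -0.1] gap 0.0847 g 0.0
top cover_handle [([321.9, 172.9], 0.83), ([233.6, 216.4], 0.29)]
top bottle [([345.3, 183.5], 0.58)]
top bottle_cap [([349.4, 182.5], 0.71)]
top other_bottle []
side cover_handle [([291.0, 258.3], 0.8), ([300.7, 174.2], 0.71)]
side bottle []
side bottle_cap []
side other_bottle []
```

View pics/c3.png

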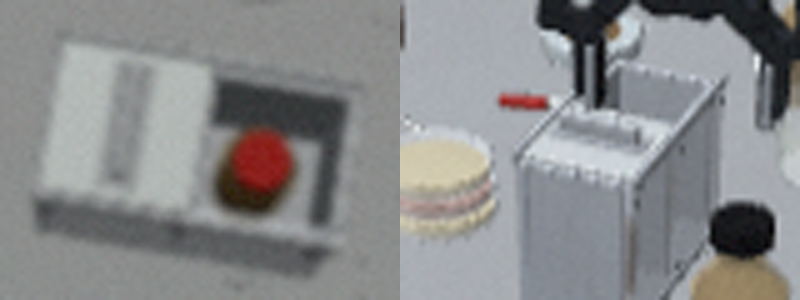

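The cover is now fully over the left well. The red-capped bottle shows in the right well at top (350,178). I'm measuring the red disc to tell a 33 mm cap from a 38 mm stopper, and locating its centre.

Run:
```python
from h import *
im=cv2.imread('pics/top2.png').astype(int)
x0,y0,x1,y1=338,165,365,195
c=im[y0:y1,x0:x1];sc=(c[...,2]-(c[...,0]+c[...,1])/2);mx=np.percentile(sc,97)
m=np.clip(sc/mx,0,1)*(sc>0.15*mx);yy,xx=np.mgrid[y0:y1,x0:x1]
u=np.array([(m*xx).sum(),(m*yy).sum()])/m.sum();print(mx,'area',m.sum(),u)
b=(sc>mx/2);ys,xs=np.where(b);print('ext',np.ptp(xs)+1,np.ptp(ys)+1,b.sum(),(xs.min()+x0,xs.max()+x0,ys.min()+y0,ys.max()+y0))
z=.098;p=atz("top",u,z);e=[np.linalg.norm(atz("top",u+np.array(d),z)-p)*1e3 for d in((1,0),(0,1))]
print('p',p,'mm/px',e,'eqdia',2*np.sqrt(m.sum()/np.pi*e[0]*e[1]),2*np.sqrt(b.sum()/np.pi*e[0]*e[1]))
print('in block',Ro.from_euler('z',-BL[2]).apply(p-np.array([BL[0],BL[1],0])))
P=place(BL,[0,-.04,0])[0];print('well centre',P, proj("top",P+[0,0,.098]))
# predicted extents for cap/stopper at well centre
for nm,z0,z1,r in(("cap",.080,.098,.0165),("stop",.098,.106,.019)):
    a=np.linspace(0,6.28,60);q=np.array([proj("top",[p[0]+r*np.cos(t),p[1]+r*np.sin(t),z]) for t in a for z in(z0,z1)])
    print(nm,np.ptp(q,0),cv2.contourArea(cv2.convexHull(q.astype(np.float32))))
np.savetxt('cap.txt',u)
```

```text
110.36500000000001 area 121.15367190685453 [349.59774252 178.10003085]
ext 12 12 112 (np.int64(344), np.int64(355), np.int64(172), np.int64(183))
p [0.62469798 0.03003674 0.098     ] mm/px [np.float64(2.765260529811096), np.float64(2.811352651839527)] eqdia 34.629724813690935 33.295823535779135
in block [ 0.00139206 -0.03619289  0.098     ]
well centre [0.62272601 0.0264951  0.        ] [350.88154741 178.81466157]
cap [12.48295795 12.84963302] 124.3701935147401
stop [14.09220497 14.11454607] 155.46378574171104
```

The red area of 121 px² matches the 33 mm cap (124 predicted), not the 38 mm stopper (155). The target is therefore the right-hand bottle, with its cap near (0.6245, 0.030). Next I take the tongs.

Run:
```python
from h import *
q=down(.03)
move_ptp([.521,.370,.27],q)
movel([.521,.370,.130],q,speed=.12);st()
move_gripper(.057,25);st()
movel([.521,.370,.36],speed=.2);st()
for c in("top","side"):
    save(c,c+'3.png')
    for n in("tongs","tongs_grip","tall_bottle","tray","holder"):
        print(c,n,[(np.round(d["at"],1).tolist(),round(d["confidence"],2)) for d in tip_of(c,n)][:2])
A=cv2.imread('pics/top3.png');S=cv2.imread('pics/side3.png')
r=lambda im,x,y,w,h,s:cv2.resize(im[y:y+h,x:x+w],(w*s,h*s),interpolation=cv2.INTER_CUBIC)
cv2.imwrite('pics/c4.png',np.hstack([r(A,180,170,80,120,5),r(S,270,130,80,120,5)]))
for c in("top","side"): print([proj(c,p).round(1).tolist() for p in([.548,.37,.25],[.494,.37,.25])])
```

```text
t 16.0 p [0.5218 0.3704 0.1311] F [-0.5  0.8  0.2] gap 0.085 g 0.0
t 16.39 p [0.5217 0.3705 0.1314] F [-0.7 -0.3  5.5] gap 0.0568 g 7.7
t 17.69 p [0.5202 0.3696 0.3582] F [-0.3 -0.2 -1. ] gap 0.0574 g 5.8
top tongs [([325.3, 173.2], 0.66), ([209.6, 210.5], 0.62)]
top tongs_grip [([195.2, 202.0], 0.54)]
top tall_bottle [([279.5, 220.9], 0.77)]
top tray [([439.8, 231.2], 0.96)]
top holder [([232.9, 217.7], 0.74)]
side tongs [([318.2, 189.8], 0.91), ([351.3, 170.0], 0.48)]
side tongs_grip [([316.5, 155.9], 0.78)]
side tall_bottle [([325.8, 236.7], 0.75)]
side tray [([353.3, 169.1], 0.71), ([314.1, 262.8], 0.18)]
side holder [([312.8, 260.7], 0.83), ([314.9, 157.0], 0.57)]
[[210.1, 196.6], [209.0, 219.8]]
[[307.2, 192.2], [326.5, 194.9]]
```

View pics/c4.png

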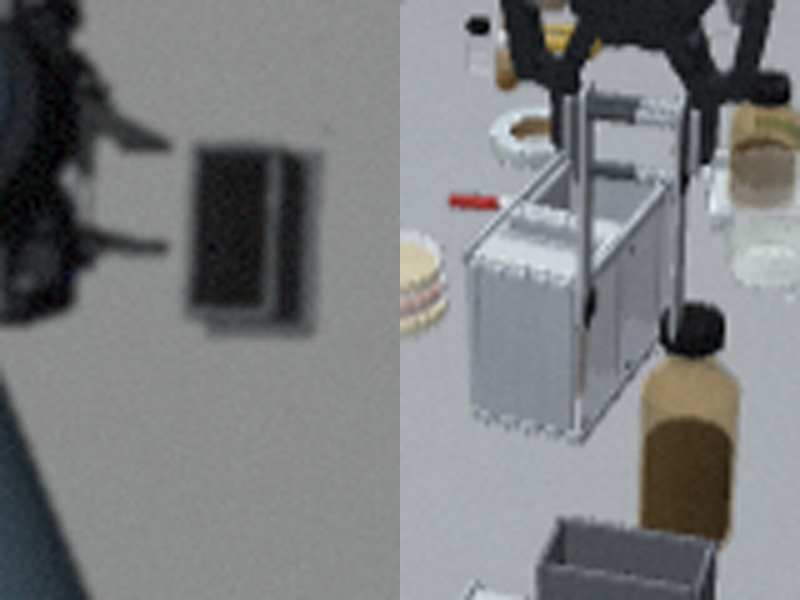

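Run:
```python
from h import *
q=down(BL[2]);C=[.6252,.0297]
movel([*C,.36],q,speed=.25);st()
movel([*C,.225],speed=.15);st()
z=.225
while z>.1995:
    z=max(z-.006,.199);movel([*C,z],speed=.06);F=np.array(read_ft_force());print(round(z,3),F.round(1))
    if abs(F).max()>6:break
st()
if z<.1995:
    move_gripper(.040,30);pause(.2);st()
```

```text
t 19.87 p [0.625  0.0318 0.3598] F [ 0.2  0.  -1.4] gap 0.0573 g 5.9
t 20.92 p [0.6261 0.0296 0.2262] F [-0.7 -0.6 -1.1] gap 0.0569 g 5.8
0.219 [-0.6  0.4 -1.8]
0.213 [-0.2  0.5 -1.2]
0.207 [-0.8 -0.3 -0.1]
0.201 [ 0.1 -0.2 -0.9]
0.199 [ 0.2  0.6 -1.3]
t 22.17 p [0.6251 0.0297 0.1989] F [ 0.2  0.6 -1.3] gap 0.0572 g 5.8
t 22.62 p [0.6254 0.0296 0.1993] F [ 0.3 -0.2  0.7] gap 0.0466 g 30.8
```

Run:
```python
from h import *
movel([.6252,.0297,.22],speed=.06);st()
movel([.6252,.0297,.37],speed=.15);st()
for c in("top","side"):
    save(c,c+'5.png')
    for n in("tray","tray_bottle","bottle_cap","bottle"):
        print(c,n,[(np.round(d["at"],1).tolist(),round(d["confidence"],2)) for d in tip_of(c,n)][:2])
A=cv2.imread('pics/top5.png');S=cv2.imread('pics/side5.png')
r=lambda im,x,y,w,h,s:cv2.resize(im[y:y+h,x:x+w],(w*s,h*s),interpolation=cv2.INTER_CUBIC)
cv2.imwrite('pics/c5.png',np.hstack([r(A,402,180,80,100,5),r(S,270,110,80,100,5)]))
```

```text
t 23.12 p [0.6254 0.0297 0.2205] F [ 0.7 -0.1 -2.3] gap 0.0468 g 31.1
t 24.27 p [0.6245 0.0299 0.3686] F [ 0.6 -0.5 -2.1] gap 0.0466 g 31.1
top tray [([438.3, 231.1], 0.67), ([356.6, 165.7], 0.19)]
top tray_bottle [([433.6, 215.4], 0.58)]
top bottle_cap [([354.0, 166.0], 0.54)]
top bottle [([353.2, 174.6], 0.61)]
side tray [([354.3, 170.0], 0.72)]
side tray_bottle [([342.8, 171.4], 0.53)]
side bottle_cap [([311.3, 133.4], 0.64), ([309.8, 159.0], 0.43)]
side bottle [([312.1, 157.6], 0.88), ([308.9, 137.1], 0.66)]
```

View pics/c5.png

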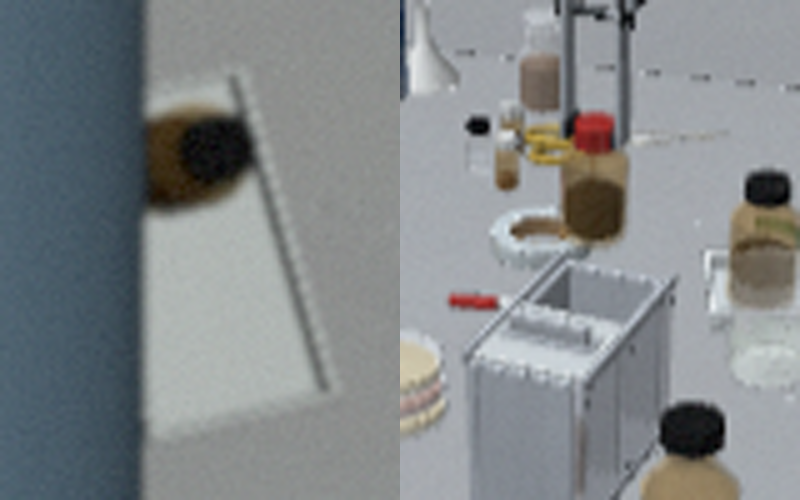

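The bottle hangs upright in the jaws (side (312,150)), and the tray's free end is clear.

Run:
```python
from h import *
q=down(.225);C=[.442,-.256]
movel([*C,.37],q,speed=.2);st()
movel([*C,.21],speed=.15);st()
z=.21
while z>.1935:
    z-=.003 if z>.199 else .001;movel([*C,z],speed=.04);F=np.array(read_ft_force());print(round(z,4),F.round(1))
    if F[2]>1.5:break
st()
move_gripper(.057,30);pause(.2);st()
movel([*C,.23],speed=.08);st()
movel([*C,.37],speed=.2)
movel([.521,.369,.37],down(.03),speed=.3);st()
for c in("top","side"):
    save(c,c+'6.png')
    for n in("tray","bottle_cap","bottle","tongs","tongs_grip"):
        print(c,n,[(np.round(d["at"],1).tolist(),round(d["confidence"],2)) for d in tip_of(c,n)][:3])
A=cv2.imread('pics/top6.png');S=cv2.imread('pics/side6.png')
r=lambda im,x,y,w,h,s:cv2.resize(im[y:y+h,x:x+w],(w*s,h*s),interpolation=cv2.INTER_CUBIC)
cv2.imwrite('pics/c6.png',np.vstack([np.hstack([r(A,402,180,80,60,5),r(S,320,130,80,60,5)]),np.hstack([r(A,402,240,80,60,5),r(S,275,150,80,60,5)])]))
for c in("top","side"): print([proj(c,p).round(1).tolist() for p in([.548,.37,.26],[.494,.37,.26])])
```

```text
t 26.62 p [ 0.4426 -0.255   0.3699] F [ 1.  -0.2 -1.5] gap 0.047 g 31.1
t 27.83 p [ 0.4428 -0.2565  0.211 ] F [ 0.1  1.1 -2. ] gap 0.0471 g 31.1
0.207 [ 0.3  0.8 -2.8]
0.204 [-0.8  0.  -2.3]
0.201 [-0.1 -0.3 -2. ]
0.198 [-0.6  0.2 -1.1]
0.197 [ 0.1 -0.2 -1.8]
0.196 [ 0.7 -0.2 -1.5]
0.195 [ 0.8 -1.  -0.6]
0.194 [-0.2  0.6  5.5]
t 29.83 p [ 0.4426 -0.2567  0.1952] F [-0.2  0.6  5.5] gap 0.0462 g 31.4
t 30.3 p [ 0.4419 -0.2558  0.1938] F [ 0.2 -0.2 -0.5] gap 0.0571 g 5.7
t 30.9 p [ 0.4422 -0.2559  0.2304] F [-0.7 -0.1 -2.2] gap 0.057 g 5.8
t 34.0 p [0.5216 0.3672 0.3703] F [ 0.4 -0.  -0.7] gap 0.057 g 5.8
top tray [([436.9, 229.9], 0.68)]
top bottle_cap [([456.4, 247.8], 0.9)]
top bottle [([443.4, 248.1], 0.93)]
top tongs [([208.0, 207.7], 0.77)]
top tongs_grip [([196.8, 201.8], 0.84)]
side tray [([352.5, 170.5], 0.9)]
side bottle_cap [([367.8, 150.6], 0.7)]
side bottle [([365.8, 169.8], 0.73)]
side tongs [([319.9, 191.0], 0.62), ([298.0, 177.3], 0.62), ([370.0, 150.9], 0.4)]
side tongs_grip [([316.4, 156.5], 0.73)]
[[208.9, 196.0], [207.8, 219.4]]
[[307.2, 189.1], [326.7, 191.8]]
```

View pics/c6.png

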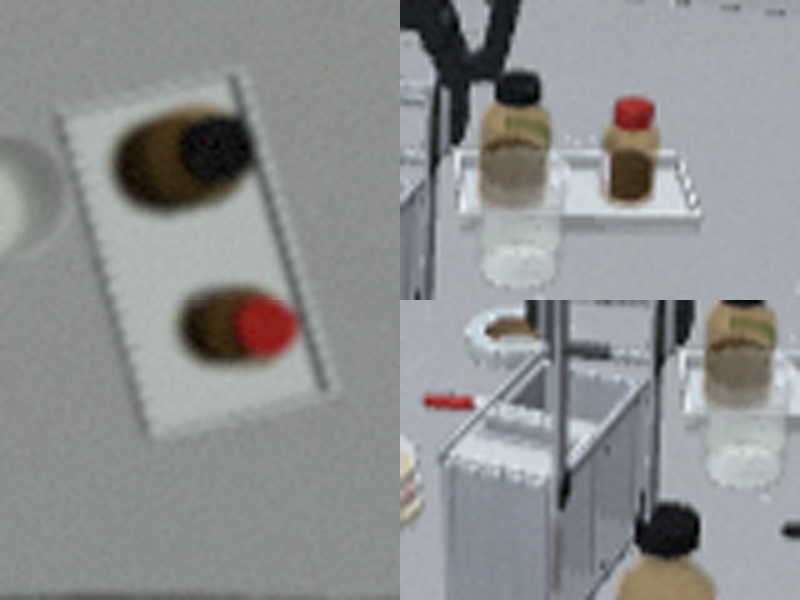

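The red-capped bottle stands upright in the tray's free end (top (447,244), side (365,162)). The tongs still hang straight, so they go back now.

Run:
```python
from h import *
C=[.521,.370]
movel([*C,.25],speed=.15);movel([*C,.14],speed=.08);st()
z=.14
while z>.1295:
    z-=.002;movel([*C,z],speed=.04);F=np.array(read_ft_force());print(round(z,4),F.round(1))
    if F[2]>2:break
st()
move_gripper(.085);pause(.2);st()
movel([*C,.27],speed=.12);movel([.45,.40,.36],speed=.3)
move_j([-1.398+1.9,*np.array(read_qpos())[1:]]) if 0 else move_ptp([.174,.626,.36],read_tcp_rot());st()
pause(.5)
A=save("top",'top7.png');S=save("side",'side7.png')
print([d["at"] for d in tip_of("side","tongs_grip")])
r=lambda im,x,y,w,h,s:cv2.resize(im[y:y+h,x:x+w,::-1],(w*s,h*s),interpolation=cv2.INTER_CUBIC)
cv2.imwrite('pics/c7.png',np.vstack([r(A,205,145,266,133,3),r(S,240,140,200,150,4)[:200]*1 if 0 else r(S,265,130,133,67,6)[:200,:798]]))
cv2.imwrite('pics/c7.png',np.vstack([r(A,205,150,266,110,3),cv2.copyMakeBorder(r(S,270,140,133,133,2),0,0,0,532,0)]))
```

```text
t 37.08 p [0.5215 0.3703 0.1407] F [-0.4  0.1 -0.6] gap 0.0571 g 5.8
0.138 [-0.3  0.3 -0.2]
0.136 [-0.2  0.7 -1.7]
0.134 [-0.4  0.9 -1. ]
0.132 [ 0.3 -0.3 -0.6]
0.13 [-1.4 -0.6  3. ]
t 38.33 p [0.5213 0.3704 0.1307] F [-1.4 -0.6  3. ] gap 0.0574 g 5.3
t 38.92 p [0.521 0.37  0.13 ] F [-0.   0.3  1.2] gap 0.0845 g 0.0
t 42.12 p [0.1772 0.6248 0.3598] F [-0.2 -0.2 -0.4] gap 0.0849 g 0.0
[[310.9, 228.7]]
```

View pics/c7.png

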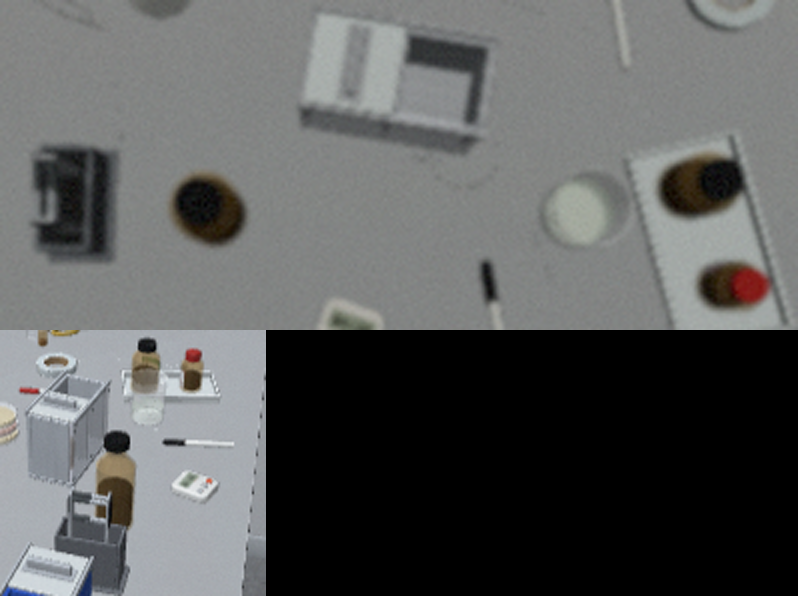

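The tongs are upright in the holder and the bottle stands in the tray. The cover is over the stoppered bottle's well, and everything else is still standing.

```bash
python3 -c "
from bench import *
print(sign_off())"
```

```text
the job is handed in; nothing more can be done
None
```

The job is handed in at about 43 s: cover slid clear, red-capped bottle lifted by its cap with the tongs and stood upright in the tray's free end, tongs back upright in their holder, and the other things left standing.

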